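Set the wheel's speed dial to its mark and start it

TASK

On the grey control console of the potter's wheel, turn the big knurled dial clockwise by fingertip friction, without pinching it, until its white pointer clicks into the detent at the one long white mark, and do not let it click on past that mark. Then press the round start button fully down with a fingertip and let it go. Leave everything else standing on and around the console where it is.

Things in the scene. Friction and masses are not known exactly. Their poses are not given: they have to be found in the camera images.
- console: grey box screwed to the table, 190 mm (its x) by 290 mm (its y) by 66 mm high; origin at the centre of its underside on the table, z up. The dial's axis stands at x 0, y +60 mm and the start button at x -20, y -85 mm in its frame.
- dial_top (a point): centre of the dial's flat top, on its vertical axis, 90 mm above the table; z up. Black disc 18 mm thick, 98 mm across its knurled rim (30 rounded ridges 3 mm proud), 6 mm above the console; too wide to pinch. A fingertip pressed on the flat top 30 to 35 mm from the axis with about 5 N and led round the axis carries it along. White pointer line on top, 19 to 45 mm from the axis.
- dial (a joint): turn of the dial in rad, growing clockwise seen from above. Detents every 0.628 rad (36 degrees), marked on the console; it starts resting in the one at 0 or at 0.628, and the long mark is at 1.257. Between detents it resists with at most about 0.06 N m; past half-way it snaps on into the next one.
- speed_mark (a point): middle of the long white mark (22 x 6 mm, painted on the console's top, 66 mm above the table), 64.5 mm from the dial's axis towards the console's front (-x of the console); the pointer lines up with it when the dial is in the wanted detent.
- start_top (a point): centre of the top of the start button: a round grey button 32 mm across on a dark housing on the console's top; pressed straight down, z up.
- start (a joint): travel of the start button in m: 0 up, 0.006 fully down, which takes 5 N; it springs back when let go.
- pinch_pot: terracotta pinch pot, 52 mm across, 42 mm high, loose on the console's top towards its far edge (console frame about x 60, y -45 mm); origin at the centre of its underside
- wood_rib: flat wooden rib 50 x 32 x 7 mm, loose on the console's top near its front edge between dial and button (console frame about x -65, y -20 mm); origin at the centre of its underside
- mug: white mug, 80 mm across, 90 mm high, on the table in front of the console; origin at the centre of its underside
- glaze_jar: white jar with black cap, 68 mm across, 85 mm high, on the table beyond the console; origin at the centre of its underside
- bowl: dark bowl, 130 mm across, 55 mm high, on the table to the left of the console; origin at the centre of its underside
- slip_bottle: grey bottle, 56 mm across, 150 mm high, on the table beyond the console; origin at the centre of its underside
- brush: brush lying on the table to the right of the console
- clay_stamp: turned wooden stamp, 36 mm across, 55 mm high, standing on the table in front of the console; origin at the centre of its underside

How it is judged:
By the outcome, as a careful person would: the job done as asked, in the order asked, and still so for the second after the job is handed in, with the robot touching nothing.
It also fails if it takes over 48 s, if anything falls off the work surface, if the arm or the gripper's body presses on something with over 40 N, if the wrist force passes 120 N, or if a joint passes its speed limit or range.

ROBOT

A 7-joint arm with a two-finger parallel gripper is mounted at the origin on the work surface. World frame = base frame: x ahead of the robot, y to its left, z up, the work surface at z = 0. Lengths are in m, angles in rad, forces in N, time in s.
With the tool pointing down it reaches from about 0.425 to 0.925 m from the base axis. Payload 6.8 kg.
Tool frame: the origin (TCP) lies at the very end of the fingers, on their centre line; the grasp point (between the pads) lies 19 mm behind it; z points along the fingers, x is the direction in which the jaws open and shut, and the axes are right-handed (so a half turn about z gives the same grasp; the last joint's range is limited). The gripper opens to 85 mm and grips with 20 to 120 N. Pads are 22 mm wide; open, the fingers measure 114 mm over their backs; the gripper's body (76 mm by 85 mm) begins 54 mm behind the grasp point. The pads swing forward as they close: fully open they stand 13 mm farther back than shut.
Start: joints at [1.061, 0.477, 0.022, 1.555, -0.011, 1.109, -0.083], TCP at [0.264, -0.621, 0.231] pointing down, gripper open.
Joint ranges: [-2.96, 2.96], [-0.34, 2.1], [-1.41, 1.46], [0.24, 2.44], [-1.37, 4.51], [0.17, 1.92], [-2.96, 2.96]. Speed limits (rad/s): [2.39, 2.39, 3.14, 3.14, 3.14, 3.14, 3.14].

INTERFACE

Orientations are given as a rotation vector (axis times angle).
In Python, from bench import * gives the robot as it stands.
- The arm moves only by the tool servo_tool, never from a script. Its argument "increments" is one flat list of numbers, 7 for each row, row after row: the shift along the tool's x, y, z in mm, then the turn, a rotation vector about the tool's x, y, z in rad, then the finger opening in mm, from 0 to 85.4. In form: [tx, ty, tz, wx, wy, wz, fingers, tx, ty, tz, wx, wy, wz, fingers, ...]. A call has exactly 8 rows; each row shifts and turns the commanded pose from where the row before left it, along the tool's axes as they then stand; what a row does not reach is not made up. A row lasts 1/8 s, in which the tool goes at most 62.5 mm and 10.7 degrees, less where a joint would pass 70% of its speed; a pose out of reach is approached as far as the arm can. A call is refused whole if a number of a shift passes 62.5 or a number of a turn 0.188, either way. A call with a gripper value outside its range is refused whole. The fingers move at their own pace and stop on an object; "squeeze" is the grip in N (left out, the last holds). Time passes only in rows, so rows that do not move let the fingers close, or fill a call up. It gives the time, the measured TCP pose, the force and the opening at its end, in the units of the state.
- get_obs(): the state, without advancing time (a new reading comes with each control period).
- grab_frame(name): name is "scene" or "side" or "wrist"; returns (picture, depth): 420x560x3 uint8, red, green, blue; 420x560 float32, m along the optical axis (not along the pixel's ray), 0 where there is no reading.
- calibration(name): a dict with "fx", "fy", "cx", "cy" (pixels), "eye" and "orientation" of the camera in the world; the wrist camera has in their place "T_tool_cam" (4x4, takes a point from camera to tool coordinates, whose origin is the TCP and whose axes are the tool frame's). Camera axes: x right, y up, looking along -z (the intrinsics and any distortion apply to the point x, -y, -z); pixel columns grow to the right and rows downward; lengths in m; the calibration is good to about 2 mm. A picture is of the moment at which its call begins: read the wrist's pose just before it. calibration takes no time and is no camera call.
- hand_in(): hands the job in, once; it reports no verdict.
The state is a dict: "clock": time; "joints": joint angles; "qvel": joint speeds; "tau": joint torques, N m; "tcp_pos": TCP position; "orientation": TCP orientation; "contact_force": force on the tool from outside, world axes, zero at the start; "moment": the same for the moment, N m; "grip_width": finger opening in m.
Only numpy, scipy, OpenCV 4.12 (cv2) and the standard library are available. Lean on these libraries where they do the work, as an engineer would, in place of code of your own. Each camera call takes 0.05 s, during which the arm holds its last target.

## Working session

There is one attempt and no reset: what is moved stays moved. The work goes in short steps, Python scripts to look and compute and a tool call to move; the robot and the scene stay as the last step left them, time stands still between calls to the robot, and variables do not carry over. Pictures are saved under pics/ and viewed, and the job is handed in when it is done.

Besides the shell and the picture viewer there is one more tool, called after "Emit:" in YAML: its name, and indented under it one key for each argument. servo_tool: Moves the arm, as the interface text tells. Its arguments: {"type":"object","properties":{"increments":{"type":"array","items":{"type":"number"}},"squeeze":{"type":"number"}},"required":["increments"]}

```bash
mkdir -p pics
python3 - <<'E'
from bench import *
import cv2,numpy as np,pickle
o=get_obs();print(o)
d={}
for n in("scene","side","wrist"):
    p,z=grab_frame(n);c=calibration(n);d[n]=(p,z,c);print(n,c)
    cv2.imwrite(f"pics/{n}0.png",p[:,:,::-1])
d['obs']=o
pickle.dump(d,open("d0.pkl","wb"))
E
```

```text
{'clock': 0.0, 'joints': array([ 1.06091567,  0.47781757,  0.022344  ,  1.55643846, -0.01154407,
        1.10932386, -0.08309293]), 'qvel': array([-3.44807027e-04,  2.23540542e-04,  6.99345805e-04,  1.47871895e-03,
        1.67217205e-04,  8.15295523e-05, -1.08934559e-04]), 'tau': array([-7.36893326e-04, -5.96445608e+01,  1.60724223e+00, -2.81193835e+01,
        1.23265429e-02,  9.34201526e-03,  2.18103219e-05]), 'tcp_pos': array([ 0.26372657, -0.62070078,  0.23031957]), 'orientation': array([-2.61925718e+00,  1.73297006e+00,  2.51988841e-03]), 'contact_force': array([-0.67274626,  0.8403399 ,  0.50154165]), 'moment': array([-0.0115126 , -0.02061751, -0.00117461]), 'grip_width': 0.08572661883179207}
scene {'fx': 438.15763007778475, 'fy': 438.15763007778475, 'cx': 280.7847020064142, 'cy': 212.06775292093954, 'eye': array([ 1.22161625, -0.11437845,  0.80739465]), 'orientation': array([0.63247757, 0.49446773, 1.28837716])}
side {'fx': 454.49804949245174, 'fy': 454.49804949245174, 'cx': 269.8929604319563, 'cy': 209.74412340159344, 'eye': array([0.41492443, 0.53860873, 0.70320263]), 'orientation': array([ 0.18172379, -0.97768367, -2.66856848])}
wrist {'fx': 321.0431118311335, 'fy': 321.0431118311335, 'cx': 275.09659396980686, 'cy': 217.06418348090529, 'T_tool_cam': array([[ 9.99999604e-01, -8.17204355e-04,  3.50978374e-04,
         2.70099364e-04],
       [-6.65014967e-04, -9.49076094e-01, -3.15046228e-01,
        -8.28235036e-02],
       [ 5.90562334e-04,  3.15045870e-01, -9.49076262e-01,
        -1.43168266e-01],
       [ 0.00000000e+00,  0.00000000e+00,  0.00000000e+00,
         1.00000000e+00]])}
```

View pics/scene0.png

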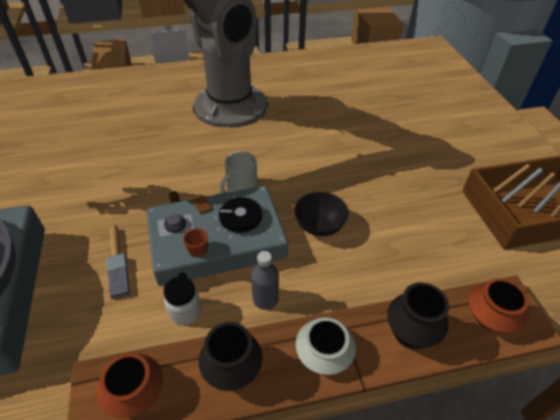

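View pics/side0.png

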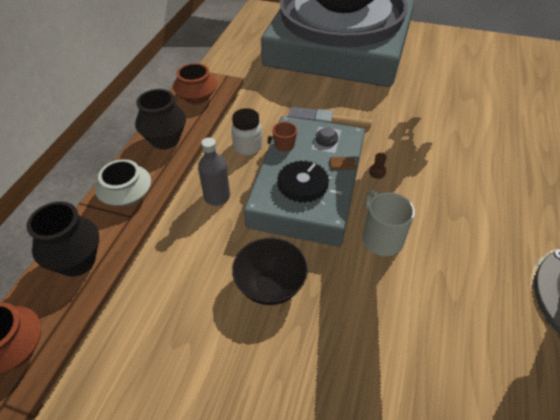

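View pics/wrist0.png

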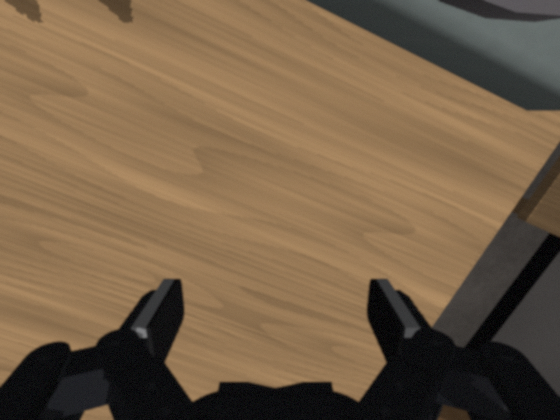

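```bash
cat > h.py <<'E'
import numpy as np,cv2,pickle
from scipy.spatial.transform import Rotation as R
def cam(c,obs=None):
    if 'eye' in c: return np.array(c['eye']),R.from_rotvec(c['orientation']).as_matrix()
    T=np.array(c['T_tool_cam']);Rt=R.from_rotvec(obs['orientation']).as_matrix()
    return obs['tcp_pos']+Rt@T[:3,3],Rt@T[:3,:3]
def ray(c,u,v,z,obs=None):
    e,M=cam(c,obs);d=M@np.array([(u-c['cx'])/c['fx'],-(v-c['cy'])/c['fy'],-1])
    return e+d*(z-e[2])/d[2]
def proj(c,P,obs=None):
    e,M=cam(c,obs);q=M.T@(np.asarray(P)-e);return np.array([c['cx']+c['fx']*q[0]/-q[2],c['cy']-c['fy']*q[1]/-q[2]])
def topview(p,c,z,x0,x1,y0,y1,s,obs=None):
    # rectify plane z: rows = x descending (up=+x), cols = y descending (left=+y)
    W=int((y1-y0)*s);H=int((x1-x0)*s)
    src=np.float32([proj(c,[x1,y1,z],obs),proj(c,[x1,y0,z],obs),proj(c,[x0,y0,z],obs),proj(c,[x0,y1,z],obs)])
    dst=np.float32([[0,0],[W,0],[W,H],[0,H]])
    return cv2.warpPerspective(p,cv2.getPerspectiveTransform(src,dst),(W,H))
E
python3 - <<'E'
from h import *
d=pickle.load(open('d0.pkl','rb'))
p,z,c=d['scene'];print(ray(c,240,212,.09),ray(c,175,222,.08))
cv2.imwrite('pics/sc1.png',cv2.resize(p[170:290,140:300,::-1],None,fx=5,fy=5,interpolation=cv2.INTER_CUBIC))
p,z,c=d['side'];print(ray(c,303,179,.09),ray(c,327,136,.08))
cv2.imwrite('pics/si1.png',cv2.resize(p[100:250,230:400,::-1],None,fx=4,fy=4,interpolation=cv2.INTER_CUBIC))
E
```

```text
[ 0.55812934 -0.05261025  0.09      ] [ 0.54871755 -0.19645587  0.08      ]
[ 0.55376044 -0.04419422  0.09      ] [ 0.54198122 -0.18878185  0.08      ]
```

View pics/sc1.png

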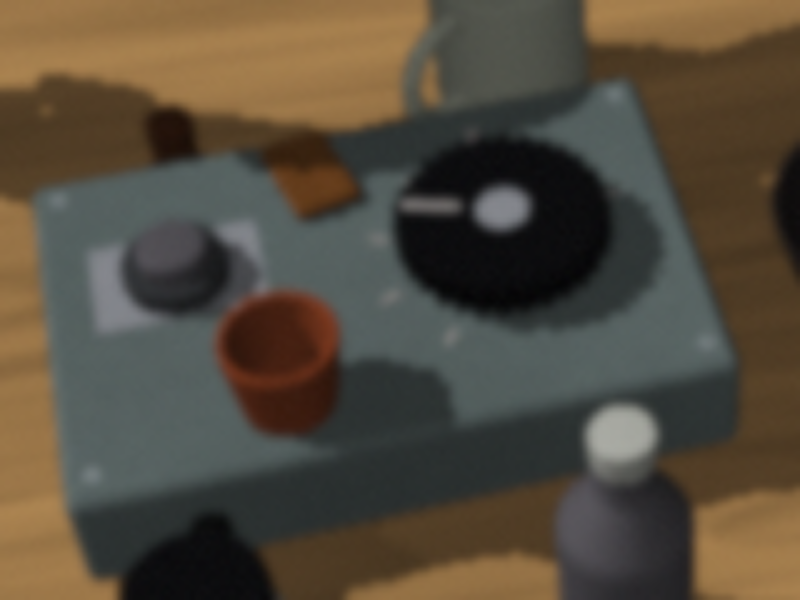

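View pics/si1.png

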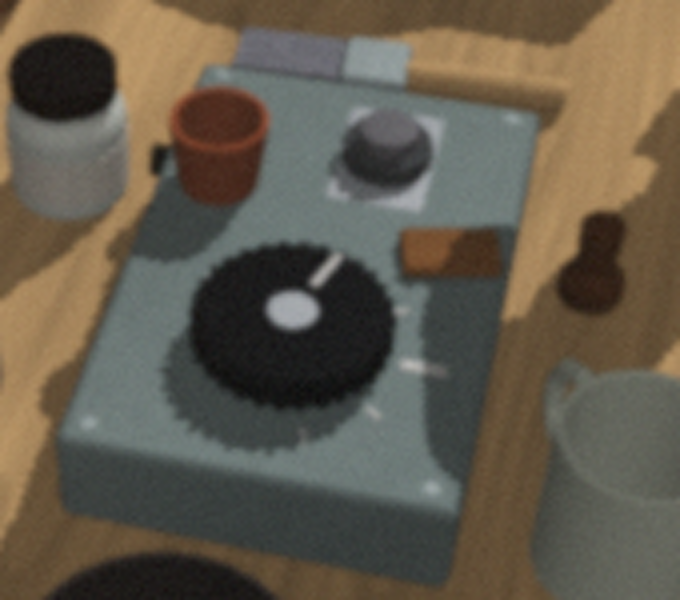

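Run:
```python
from h import *
d=pickle.load(open('d0.pkl','rb'))
S=lambda u,v:(140+u/5,170+v/5)
T=lambda u,v:(230+u/4,100+v/4)
c1=d['scene'][2];c2=d['side'][2]
def tri(a,b):
    A=[];y=[]
    es=[]
    for c,(u,v) in((c1,a),(c2,b)):
        e,M=cam(c);w=M@np.array([(u-c['cx'])/c['fx'],-(v-c['cy'])/c['fy'],-1]);w/=np.linalg.norm(w)
        P=np.eye(3)-np.outer(w,w);A.append(P);y.append(P@e);es.append((e,w))
    X=np.linalg.lstsq(np.vstack(A),np.hstack(y),rcond=None)[0]
    return X.round(4),[ (np.linalg.norm((np.eye(3)-np.outer(w,w))@(X-e))*1e3).round(1) for e,w in es]
for n,a,b in(('scr -x-y',(58,200),(512,118)),('scr -x+y',(614,92),(432,488)),('scr +x+y',(706,341),(88,422)),('scr +x-y',(92,474),(222,73)),('hub',(502,208),(292,310)),('ptr outer',(402,205),(337,257)),('ptr inner',(460,207),(315,283)),('button',(172,248),(390,130)),('pot rim c',(280,342),(219,124)),):
    print(n,*tri(S(*a),T(*b)),ray(c1,*S(*a),.066).round(4)[:2],ray(c2,*T(*b),.066).round(4)[:2])
print('long mark side',ray(c2,*T(424,368),.066), 'scene', ray(c1,*S(472,133),.066))
```

```text
scr -x-y [ 0.4862 -0.2484  0.0642] [np.float64(0.5), np.float64(0.5)] [ 0.4873 -0.2485] [ 0.4862 -0.2455]
scr -x+y [0.4701 0.0161 0.0648] [np.float64(0.7), np.float64(0.7)] [0.4705 0.0155] [0.4704 0.0179]
scr +x+y [0.6312 0.0258 0.0648] [np.float64(0.6), np.float64(0.6)] [0.6316 0.0252] [0.631  0.0273]
scr +x-y [ 0.6471 -0.2382  0.0649] [np.float64(0.3), np.float64(0.3)] [ 0.6476 -0.2382] [ 0.6468 -0.2365]
hub [ 0.5552 -0.051   0.0874] [np.float64(0.5), np.float64(0.5)] [ 0.5349 -0.0494] [ 0.5603 -0.0709]
ptr outer [ 0.5439 -0.094   0.0864] [np.float64(1.2), np.float64(1.2)] [ 0.5234 -0.0942] [ 0.5488 -0.1135]
ptr inner [ 0.55   -0.07    0.0879] [np.float64(0.6), np.float64(0.6)] [ 0.5302 -0.0682] [ 0.5545 -0.0923]
button [ 0.5432 -0.1972  0.0822] [np.float64(0.1), np.float64(0.1)] [ 0.5282 -0.1989] [ 0.5465 -0.2166]
pot rim c [ 0.6233 -0.1541  0.1012] [np.float64(0.2), np.float64(0.2)] [ 0.5933 -0.1562] [ 0.6356 -0.1944]
long mark side [ 0.49023081 -0.05251059  0.066     ] scene [ 0.48391311 -0.05579953  0.066     ]
```

```bash
cat > plan.py <<'E'
from h import *
from bench import *
import sys
def plan(target,yaw_deg,N,w=0):
    o=get_obs();Rm=R.from_rotvec(o['orientation']).as_matrix();p=o['tcp_pos']
    yaw=np.arctan2(Rm[1,0],Rm[0,0]);print('t',o['clock'],'tcp',p.round(4),'yaw',np.degrees(yaw).round(2),'F',o['contact_force'].round(2),'tilt',Rm[:2,2].round(4),'j',o['joints'].round(2),'w',o['grip_width'])
    if target is None:return
    dy=np.radians(yaw_deg)-yaw
    dp=(np.array(target)-p)/N*1000;out=[]
    for i in range(N):
        a=yaw+dy*i/N;x=np.array([np.cos(a),np.sin(a),0]);y=np.array([np.sin(a),-np.cos(a),0])
        out.append([round(x@dp,1),round(y@dp,1),round(-dp[2],1),0,0,round(-dy/N,4),w])
    for r in range(0,N,8):print(str(sum(out[r:r+8],[])).replace(' ',''))
if __name__=='__main__':
    a=[float(v) for v in sys.argv[1:]]
    plan(a[:3],a[3],int(a[4])) if a else plan(None,0,0)
E
python3 plan.py .5268 -.0683 .19 31 16
```

```text
t 0.15 tcp [ 0.2638 -0.6208  0.2306] yaw -66.98 F [ 0.48 -0.07 -0.38] tilt [-0.0007  0.0013] j [ 1.06  0.48  0.02  1.56 -0.01  1.11 -0.08] w 0.08517831906257739
[np.float64(-25.4),np.float64(-28.6),np.float64(2.5),0,0,np.float64(-0.1069),0,np.float64(-22.2),np.float64(-31.2),np.float64(2.5),0,0,np.float64(-0.1069),0,np.float64(-18.7),np.float64(-33.4),np.float64(2.5),0,0,np.float64(-0.1069),0,np.float64(-15.0),np.float64(-35.2),np.float64(2.5),0,0,np.float64(-0.1069),0,np.float64(-11.2),np.float64(-36.6),np.float64(2.5),0,0,np.float64(-0.1069),0,np.float64(-7.2),np.float64(-37.6),np.float64(2.5),0,0,np.float64(-0.1069),0,np.float64(-3.2),np.float64(-38.1),np.float64(2.5),0,0,np.float64(-0.1069),0,np.float64(0.9),np.float64(-38.2),np.float64(2.5),0,0,np.float64(-0.1069),0]
[np.float64(5.0),np.float64(-37.9),np.float64(2.5),0,0,np.float64(-0.1069),0,np.float64(9.0),np.float64(-37.2),np.float64(2.5),0,0,np.float64(-0.1069),0,np.float64(12.9),np.float64(-36.0),np.float64(2.5),0,0,np.float64(-0.1069),0,np.float64(16.7),np.float64(-34.4),np.float64(2.5),0,0,np.float64(-0.1069),0,np.float64(20.2),np.float64(-32.4),np.float64(2.5),0,0,np.float64(-0.1069),0,np.float64(23.6),np.float64(-30.1),np.float64(2.5),0,0,np.float64(-0.1069),0,np.float64(26.7),np.float64(-27.4),np.float64(2.5),0,0,np.float64(-0.1069),0,np.float64(29.4),np.float64(-24.4),np.float64(2.5),0,0,np.float64(-0.1069),0]
```

Emit:
servo_tool:
  increments: [-25, -29, 0, 0, 0, -0.107, 0, -22, -31, 0, 0, 0, -0.107, 0, -19, -33, 0, 0, 0, -0.107, 0, -15, -35, 0, 0, 0, -0.107, 0, -11, -37, 0, 0, 0, -0.107, 0, -7, -38, 0, 0, 0, -0.107, 0, -3, -38, 0, 0, 0, -0.107, 0, 1, -38, 0, 0, 0, -0.107, 0]
  squeeze: 20

```text
clock: 1.15
tcp_pos: [0.3965, -0.3443, 0.2312]
orientation: [-3.104, 0.484, 0.0]
contact_force: [0.6, -0.6, 0.1]
grip_width: -0.0002
```

```bash
python3 plan.py .5268 -.0683 .17 31 8|sed 's/np.float64//g'
```

```text
t 1.15 tcp [ 0.3965 -0.3443  0.2312] yaw -17.73 F [ 0.59 -0.63  0.06] tilt [-0.0002  0.0001] j [ 0.82  0.25 -0.27  1.9   0.08  1.01  0.21] w -0.0001875212871648488
[(5.0),(-37.8),(7.7),0,0,(-0.1063),0,(9.0),(-37.1),(7.7),0,0,(-0.1063),0,(12.9),(-35.9),(7.7),0,0,(-0.1063),0,(16.6),(-34.3),(7.7),0,0,(-0.1063),0,(20.2),(-32.4),(7.7),0,0,(-0.1063),0,(23.5),(-30.1),(7.7),0,0,(-0.1063),0,(26.5),(-27.4),(7.7),0,0,(-0.1063),0,(29.3),(-24.4),(7.7),0,0,(-0.1063),0]
```

Emit:
servo_tool:
  increments: [5, -38, 4, 0, 0, -0.106, 0, 9, -37, 8, 0, 0, -0.106, 0, 13, -36, 8, 0, 0, -0.106, 0, 17, -34, 8, 0, 0, -0.106, 0, 20, -32, 8, 0, 0, -0.106, 0, 23, -30, 8, 0, 0, -0.106, 0, 27, -27, 8, 0, 0, -0.106, 0, 29, -24, 8, 0, 0, -0.106, 0]

```text
clock: 2.15
tcp_pos: [0.5285, -0.0706, 0.171]
orientation: [3.028, 0.835, -0.0]
contact_force: [0.3, -0.5, 0.1]
grip_width: -0.0
```

```bash
python3 plan.py .5268 -.0683 .1 31 8|sed 's/np.float64//g'
python3 - <<'E'
from h import *
from bench import *
o=get_obs()
p,z=grab_frame('wrist');c=calibration('wrist');pickle.dump((o,p,z,c),open('w1.pkl','wb'))
q=p[:,:,::-1].copy()
a=np.radians(3.48)
X=lambda x,y,z:[.5587+x*np.cos(a)-y*np.sin(a),-.1112+x*np.sin(a)+y*np.cos(a),z]
for P in [X(0,.06,.09),X(-.0645,.06,.066),X(-.02,-.085,.082)]+[X(.046*np.cos(t),.06+.046*np.sin(t),.09) for t in np.linspace(0,6.28,40)]:
    u=proj(c,P,o);cv2.circle(q,tuple(int(v) for v in u),2,(0,255,0),-1)
cv2.imwrite('pics/w1.png',q)
E
```

```text
t 2.15 tcp [ 0.5285 -0.0706  0.171 ] yaw 30.84 F [ 0.34 -0.55  0.12] tilt [-0.0001 -0.0001] j [ 0.46  0.37 -0.54  1.93  0.24  0.91  0.34] w -2.1269241062660965e-05
[(-0.0),(-0.4),(8.9),0,0,(-0.0003),0,(-0.0),(-0.4),(8.9),0,0,(-0.0003),0,(-0.0),(-0.4),(8.9),0,0,(-0.0003),0,(-0.0),(-0.4),(8.9),0,0,(-0.0003),0,(-0.0),(-0.4),(8.9),0,0,(-0.0003),0,(-0.0),(-0.4),(8.9),0,0,(-0.0003),0,(-0.0),(-0.4),(8.9),0,0,(-0.0003),0,(-0.0),(-0.4),(8.9),0,0,(-0.0003),0]
```

View pics/w1.png

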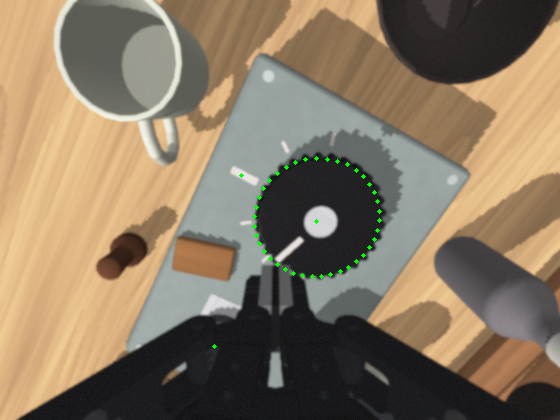

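Emit:
servo_tool:
  increments: [0, -0.5, 8, 0, 0, 0, 0, 0, -0.5, 10, 0, 0, 0, 0, 0, -0.5, 10, 0, 0, 0, 0, 0, -0.5, 10, 0, 0, 0, 0, 0, -0.5, 10, 0, 0, 0, 0, 0, 0, 10, 0, 0, 0, 0, 0, 0, 8, 0, 0, 0, 0, 0, 0, 6, 0, 0, 0, 0]

```text
clock: 3.2
tcp_pos: [0.5269, -0.0694, 0.0987]
orientation: [-3.03, -0.83, 0.0]
contact_force: [0.1, -0.3, -0.8]
grip_width: 0.0
```

Emit:
servo_tool:
  increments: [0, 0, 1, 0, 0, 0, 0, 0, 0, 1, 0, 0, 0, 0, 0, 0, 1, 0, 0, 0, 0, 0, 0, 1, 0, 0, 0, 0, 0, 0, 1, 0, 0, 0, 0, 0, 0, 1, 0, 0, 0, 0, 0, 0, 1, 0, 0, 0, 0, 0, 0, 0, 0, 0, 0, 0]

```text
clock: 4.2
tcp_pos: [0.5269, -0.0695, 0.0922]
orientation: [-3.03, -0.83, 0.0]
contact_force: [0.9, -0.1, 0.5]
grip_width: 0.0
```

Emit:
servo_tool:
  increments: [0, 0, 0.5, 0, 0, 0, 0, 0, 0, 0.5, 0, 0, 0, 0, 0, 0, 0.5, 0, 0, 0, 0, 0, 0, 0.5, 0, 0, 0, 0, 0, 0, 0, 0, 0, 0, 0, 0, 0, 0, 0, 0, 0, 0, 0, 0, 0, 0, 0, 0, 0, 0, 0, 0, 0, 0, 0, 0]

```text
clock: 5.2
tcp_pos: [0.527, -0.0695, 0.0903]
orientation: [3.03, 0.83, 0.0]
contact_force: [0.3, -0.2, 0.7]
grip_width: 0.0002
```

Emit:
servo_tool:
  increments: [0, 0, 0.3, 0, 0, 0, 0, 0, 0, 0.3, 0, 0, 0, 0, 0, 0, 0.4, 0, 0, 0, 0, 0, 0, 0, 0, 0, 0, 0, 0, 0, 0, 0, 0, 0, 0, 0, 0, 0, 0, 0, 0, 0, 0, 0, 0, 0, 0, 0, 0, 0, 0, 0, 0, 0, 0, 0]

```text
clock: 6.2
tcp_pos: [0.5272, -0.0696, 0.09]
orientation: [3.029, 0.83, 0.0]
contact_force: [-3.6, -0.6, 7.4]
grip_width: 0.0002
```

Emit:
servo_tool:
  increments: [0, -2.6, 0, 0, 0, 0.0785, 0, 0, -2.6, 0, 0, 0, 0.0785, 0, 0, -2.6, 0, 0, 0, 0.0785, 0, 0, -2.6, 0, 0, 0, 0.0785, 0, 0, -2.6, 0, 0, 0, 0.0785, 0, 0, -2.6, 0, 0, 0, 0.0785, 0, 0, -2.6, 0, 0, 0, 0.0785, 0, 0, -2.6, 0, 0, 0, 0.0785, 0]

```text
clock: 7.2
tcp_pos: [0.5217, -0.0497, 0.09]
orientation: [3.138, -0.15, 0.0]
contact_force: [-3.6, -0.6, 9.0]
grip_width: 0.0
```

```bash
cat > look.py <<'E'
from h import *
from bench import *
import sys
n,tag=sys.argv[1:3]
p,z=grab_frame(n);c=calibration(n)
t=topview(p,c,.09,.455,.66,-.26,.05,2000,get_obs())
cv2.imwrite(f'pics/{tag}.png',t[:,:,::-1])
E
python3 plan.py; python3 look.py scene s2; python3 look.py side d2
```

```text
t 7.2 tcp [ 0.5217 -0.0497  0.09  ] yaw -5.49 F [-3.6  -0.59  8.99] tilt [ 0.0001 -0.0005] j [ 0.26  0.44 -0.35  2.02  0.23  0.72 -0.33] w 2.7083733103114782e-05
```

View pics/s2.png

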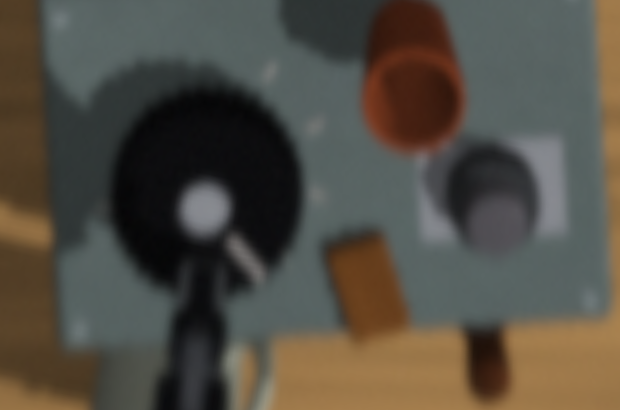

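View pics/d2.png

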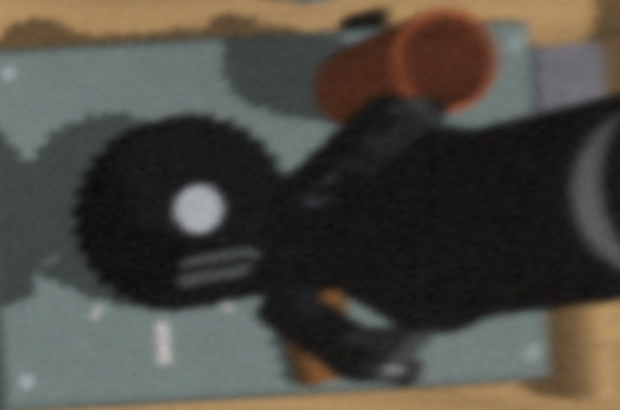

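Emit:
servo_tool:
  increments: [0, -2.6, 0, 0, 0, 0.0785, 0, 0, -2.6, 0, 0, 0, 0.0785, 0, 0, -2.6, 0, 0, 0, 0.0785, 0, 0, -2.6, 0, 0, 0, 0.0785, 0, 0, -2.6, 0, 0, 0, 0.0785, 0, 0, -2.6, 0, 0, 0, 0.0785, 0, 0, -2.6, 0, 0, 0, 0.0785, 0, 0, -2.6, 0, 0, 0, 0.0785, 0]

```text
clock: 8.3
tcp_pos: [0.5293, -0.0298, 0.09]
orientation: [-2.938, 1.111, -0.0]
contact_force: [-2.5, 1.1, 8.0]
grip_width: -0.0001
```

```bash
python3 plan.py; python3 look.py scene s3; python3 look.py side d3
```

```text
t 8.3 tcp [ 0.5293 -0.0298  0.09  ] yaw -41.43 F [-2.48  1.05  8.04] tilt [0.0004 0.0005] j [ 0.1   0.44 -0.2   2.01  0.13  0.71 -0.9 ] w -8.038829124690375e-05
```

View pics/s3.png

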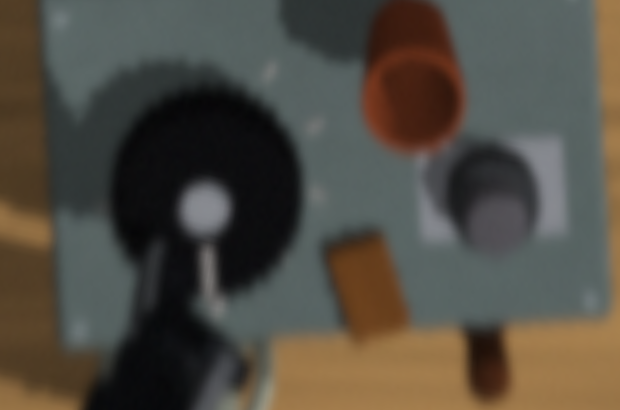

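View pics/d3.png

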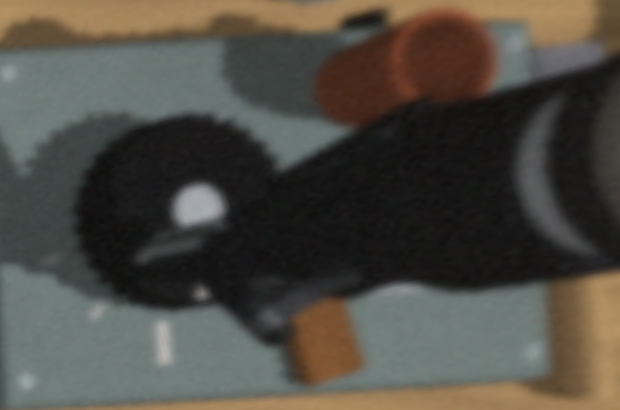

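Emit:
servo_tool:
  increments: [0, 0, -1, 0, 0, 0, 0, 0, 0, -2, 0, 0, 0, 0, 0, 0, -4, 0, 0, 0, 0, 0, 0, -8, 0, 0, 0, 0, 0, 0, -10, 0, 0, 0, 0, 0, 0, -12, 0, 0, 0, 0, 0, 0, -13, 0, 0, 0, 0, 0, 0, -10, 0, 0, 0, 0]

```text
clock: 9.4
tcp_pos: [0.5294, -0.0306, 0.1505]
orientation: [-2.939, 1.108, -0.002]
contact_force: [-0.2, -0.4, -0.0]
grip_width: 0.0002
```

```bash
python3 plan.py .5436 -.1972 .15 -5 8|sed 's/np.float64//g'; python3 look.py scene s4; python3 look.py wrist w4
```

```text
t 9.4 tcp [ 0.5294 -0.0306  0.1505] yaw -41.32 F [-0.2  -0.42 -0.04] tilt [ 0.001 -0.   ] j [ 0.12  0.35 -0.22  1.97  0.1   0.84 -0.87] w 0.00022745945778010091
[(15.1),(14.5),(0.1),0,0,(-0.0792),0,(13.9),(15.6),(0.1),0,0,(-0.0792),0,(12.6),(16.7),(0.1),0,0,(-0.0792),0,(11.3),(17.6),(0.1),0,0,(-0.0792),0,(9.8),(18.4),(0.1),0,0,(-0.0792),0,(8.3),(19.2),(0.1),0,0,(-0.0792),0,(6.8),(19.8),(0.1),0,0,(-0.0792),0,(5.2),(20.2),(0.1),0,0,(-0.0792),0]
```

View pics/s4.png

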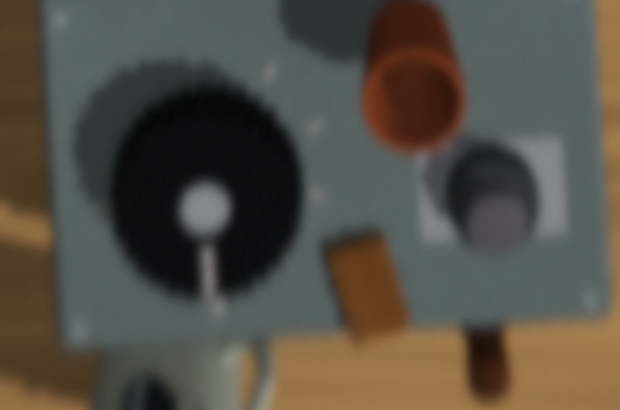

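View pics/w4.png

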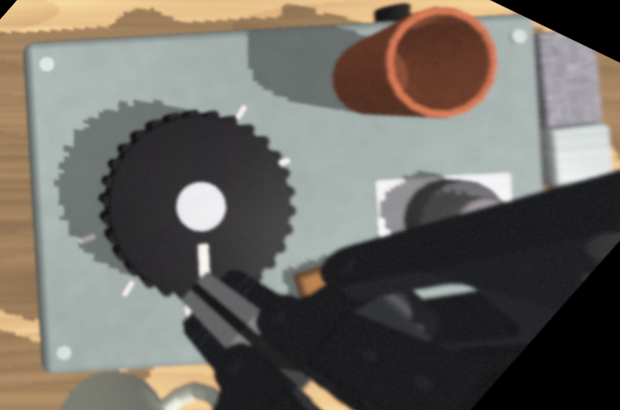

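The pointer runs from (205,245) to (212,300) in the rectified scene view and lines up with the long mark, and the finger is clear of the dial. Next I go to the button.

Emit:
servo_tool:
  increments: [15, 14, 0, 0, 0, -0.079, 0, 14, 16, 0, 0, 0, -0.079, 0, 13, 17, 0, 0, 0, -0.079, 0, 11, 18, 0, 0, 0, -0.079, 0, 10, 18, 0, 0, 0, -0.079, 0, 8, 19, 0, 0, 0, -0.079, 0, 7, 20, 0, 0, 0, -0.079, 0, 5, 20, 0, 0, 0, -0.079, 0]

```text
clock: 10.5
tcp_pos: [0.5428, -0.1979, 0.1489]
orientation: [-3.138, 0.136, 0.001]
contact_force: [0.1, 0.1, 0.2]
grip_width: 0.0001
```

```bash
python3 plan.py .5436 -.1972 .095 -5 8|sed 's/np.float64//g'
python3 - <<'E'
from h import *
from bench import *
o=get_obs();p,z=grab_frame('wrist');c=calibration('wrist')
q=p[:,:,::-1].copy()
for zz,col in((.082,(0,255,0)),):
  for P in [[.5436,-.1972,zz]]+[[.5436+.016*np.cos(t),-.1972+.016*np.sin(t),zz] for t in np.linspace(0,6.28,20)]:
    u=proj(c,P,o);cv2.circle(q,tuple(int(v) for v in u),1,col,-1)
cv2.imwrite('pics/w5.png',q)
E
```

```text
t 10.5 tcp [ 0.5428 -0.1979  0.1489] yaw -4.95 F [0.11 0.08 0.18] tilt [-0.0008  0.0002] j [ 0.47  0.43 -0.29  1.85  0.15  0.88  0.02] w 0.00010328993117187361
[(0.1),(-0.1),(6.7),0,0,(0.0001),0,(0.1),(-0.1),(6.7),0,0,(0.0001),0,(0.1),(-0.1),(6.7),0,0,(0.0001),0,(0.1),(-0.1),(6.7),0,0,(0.0001),0,(0.1),(-0.1),(6.7),0,0,(0.0001),0,(0.1),(-0.1),(6.7),0,0,(0.0001),0,(0.1),(-0.1),(6.7),0,0,(0.0001),0,(0.1),(-0.1),(6.7),0,0,(0.0001),0]
```

View pics/w5.png

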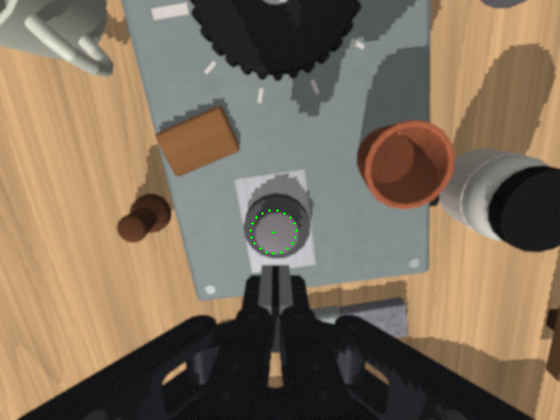

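Emit:
servo_tool:
  increments: [0, 0, 8, 0, 0, 0, 0, 0, 0, 8, 0, 0, 0, 0, 0, 0, 8, 0, 0, 0, 0, 0, 0, 8, 0, 0, 0, 0, 0, 0, 8, 0, 0, 0, 0, 0, 0, 6, 0, 0, 0, 0, 0, 0, 4, 0, 0, 0, 0, 0, 0, 4, 0, 0, 0, 0]

```text
clock: 11.55
tcp_pos: [0.5432, -0.1973, 0.0952]
orientation: [3.138, -0.14, 0.0]
contact_force: [0.2, -0.8, -0.3]
grip_width: -0.0003
```

Emit:
servo_tool:
  increments: [0, 0, 1.5, 0, 0, 0, 0, 0, 0, 1.5, 0, 0, 0, 0, 0, 0, 1.5, 0, 0, 0, 0, 0, 0, 1.5, 0, 0, 0, 0, 0, 0, 1, 0, 0, 0, 0, 0, 0, 1, 0, 0, 0, 0, 0, 0, 1, 0, 0, 0, 0, 0, 0, 0, 0, 0, 0, 0]

```text
clock: 12.55
tcp_pos: [0.5431, -0.1973, 0.0864]
orientation: [3.138, -0.14, 0.0]
contact_force: [-0.5, -0.3, 2.7]
grip_width: -0.0002
```

Emit:
servo_tool:
  increments: [0, 0, 0.8, 0, 0, 0, 0, 0, 0, 0.8, 0, 0, 0, 0, 0, 0, 0.8, 0, 0, 0, 0, 0, 0, 0.8, 0, 0, 0, 0, 0, 0, 0.8, 0, 0, 0, 0, 0, 0, 0, 0, 0, 0, 0, 0, 0, 0, 0, 0, 0, 0, 0, 0, 0, 0, 0, 0, 0]

```text
clock: 13.55
tcp_pos: [0.5431, -0.1973, 0.0824]
orientation: [3.138, -0.14, 0.0]
contact_force: [-0.6, 0.7, 5.3]
grip_width: -0.0002
```

Emit:
servo_tool:
  increments: [0, 0, 0.8, 0, 0, 0, 0, 0, 0, 0.8, 0, 0, 0, 0, 0, 0, 0.8, 0, 0, 0, 0, 0, 0, 0.8, 0, 0, 0, 0, 0, 0, 0, 0, 0, 0, 0, 0, 0, 0, 0, 0, 0, 0, 0, 0, 0, 0, 0, 0, 0, 0, 0, 0, 0, 0, 0, 0]

```text
clock: 14.55
tcp_pos: [0.5433, -0.1973, 0.0817]
orientation: [3.138, -0.14, 0.001]
contact_force: [-9.4, 2.5, 27.9]
grip_width: 0.0001
```

Hard stop: the tip stays at 0.0817 while the force rises to 28 N, so the button is fully down. I lift off now.

Emit:
servo_tool:
  increments: [0, 0, -2, 0, 0, 0, 0, 0, 0, -4, 0, 0, 0, 0, 0, 0, -8, 0, 0, 0, 0, 0, 0, -12, 0, 0, 0, 0, 0, 0, -15, 0, 0, 0, 0, 0, 0, -20, 0, 0, 0, 0, 0, 0, -20, 0, 0, 0, 0, 0, 0, -15, 0, 0, 0, 0]

```text
clock: 15.55
tcp_pos: [0.5434, -0.1974, 0.1768]
orientation: [3.138, -0.14, 0.002]
contact_force: [-0.3, -0.1, 0.4]
grip_width: -0.0
```

Emit:
servo_tool:
  increments: [-10, 10, 0, 0, 0, 0, 0, -10, 20, -5, 0, 0, 0, 0, -10, 20, -5, 0, 0, 0, 0, -10, 20, 0, 0, 0, 0, 0, 0, 20, 0, 0, 0, 0, 0, 0, 10, 0, 0, 0, 0, 0, 0, 5, 0, 0, 0, 0, 0, 0, 0, 0, 0, 0, 0, 0]

```text
clock: 16.55
tcp_pos: [0.4941, -0.298, 0.1849]
orientation: [-3.138, 0.139, 0.0]
contact_force: [-0.1, 0.6, -0.9]
grip_width: 0.0
```

```bash
python3 plan.py; python3 look.py scene s6
python3 - <<'E'
from h import *
from bench import *
o=get_obs();p,z=grab_frame('wrist');cv2.imwrite('pics/w6.png',p[:,:,::-1])
p,z=grab_frame('side');cv2.imwrite('pics/d6.png',p[:,:,::-1])
E
```

```text
t 16.55 tcp [ 0.4941 -0.298   0.1849] yaw -5.08 F [-0.11  0.61 -0.87] tilt [-0.0001  0.0004] j [ 0.64  0.38 -0.26  1.83  0.12  0.95  0.24] w 1.0822753123250452e-05
```

View pics/s6.png

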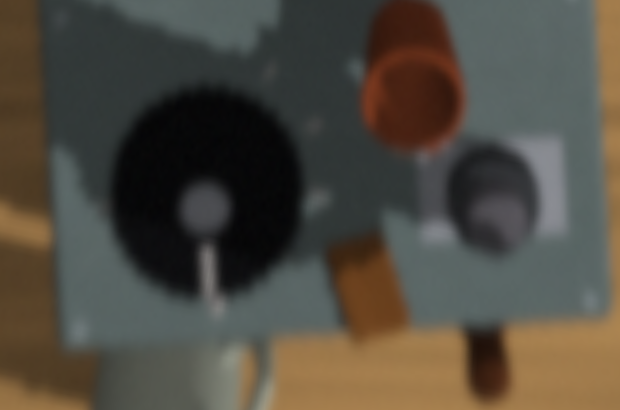

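View pics/w6.png

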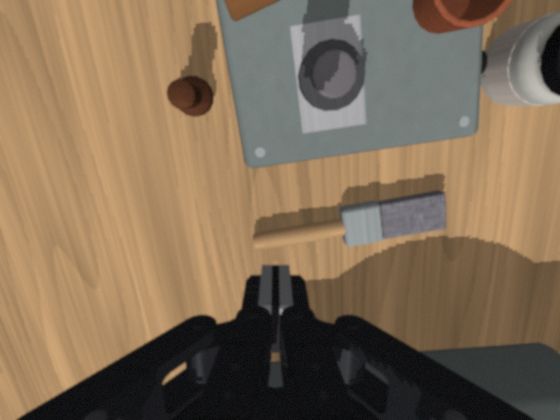

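View pics/d6.png

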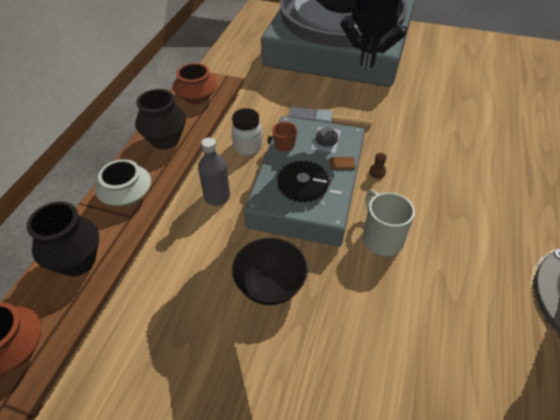

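The pointer still lines up with the mark: (205,245) to (212,300) in the scene view, and (313,181) next to the mark at (336,192) in the side view. The button is back up, and the other objects are where they were.

```bash
python3 -c "
from bench import *
print(hand_in())"
```

```text
the job is handed in; nothing more can be done
None
```

The dial is in the detent at the long white mark, and the start button was pressed fully down afterwards and let go. I handed the job in at about 17 s of the 48 s allowed.

- **Dial:** it started in the detent at 0. I pressed the closed fingertips on its flat top, 33 mm from the axis, with about 7–9 N and led it 72° clockwise. A look half-way, at 36°, showed no slip. After I lifted the finger the pointer was in line with the long mark, and the last pictures showed the same.
- **Button:** the fingertip met it at about 87 mm and pushed it down to a hard stop at about 82 mm. The force peaked at 28 N, more than the 5 N it needs. After release it looked as high in the scene view as before the press.
- **Everything else:** in the last pictures the other objects looked unmoved, and the arm was clear of everything. I compared their positions by eye only, not by measuring.
- **Small disagreement:** the white hub in the middle of the dial appeared about 2.5 mm off the axis I worked out, in one wrist picture. The rim and the long mark matched well, so I made no correction.

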